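Show the scale rod in the tilting mirror for the picture of the piece's back

TASK

The clay piece is being photographed with its back showing in the table mirror. Take the red-and-white scale rod with the red head out of the tool block, stand it fully home in the metal socket on the ware board behind the piece and let go of it; then take hold of the mirror and tilt it until the camera sees the rod's red head in the mirror, about midway up the glass. The mirror's worn pivots flop over when it is let go, so finish while holding it still at that angle, and leave the clay piece, the two modelling tools, the cup and the clay loaf where they are.

Things in the scene. Friction and masses are not known exactly. Their poses are not given: they have to be found in the camera images.
- rod_mid (a point): The scale rod: an upright metal rod 100 mm long, 30 to 65 g, shaft 10 mm in diameter in red and white bands about 19 mm long, slightly tapered foot, red head 18 mm in diameter and 20 mm tall at the top. It starts upright in one of the three holes of the tool block, its foot 24 mm deep (10 mm above the bench). This point is its centre, 50 mm above its foot; z runs up the rod. Grasp it here on the shaft (the shaft stands 46 mm clear of the block up to the head).
- rod_head (a point): Centre of the rod's red head, 90 mm above the foot: the marker that the camera must see in the mirror.
- rod_foot (a point): Centre of the rod's lower end.
- tool_block: Wooden tool block 60 x 215 x 34 mm (x, y, z), fixed on the bench; origin at the centre of its underside. Three holes of 12 mm diameter, 24 mm deep, in a row along its y axis, 75 mm apart; they hold the rod and two modelling tools in an order that varies. Close the fingers along its x axis to keep clear of the neighbours, which stand up to 150 mm above their feet.
- wood_knife: Wooden modelling knife, 148 mm long, 10 mm thick, standing in the tool block; origin at its foot. Leave it there.
- loop_tool: Loop tool with wire end, 142 mm long, 10 mm thick, standing in the tool block; origin at its foot. Leave it there.
- socket_mouth (a point): Centre of the mouth of the socket: a 12 mm bore, 20 mm deep, with a chamfered edge, in an aluminium block 44 x 44 x 24 mm fixed on the ware board. The point is 34 mm above the bench. The ware board (230 x 150 x 10 mm, fixed) has its long side along this frame's x axis, which points away from the mirror towards the clay piece and the camera, give or take 5 degrees.
- socket_floor (a point): Centre of the bottom of that bore, 20 mm below its mouth, 14 mm above the bench. The rod is fully home when its foot stands here.
- figure: Loose dark clay piece, 52 x 92 mm and 122 mm tall, 0.75 kg, standing on the ware board between the socket and the camera, about 120 mm from the socket; origin at the centre of its underside. Do not disturb it.
- mirror_centre (a point): Centre of the reflecting glass (132 mm wide, 100 mm tall), on the pivot axis, 220 mm above the bench. Turns with the mirror: x points straight out of the glass (its normal), y along the level pivot axis, z up along the glass. The reflecting surface lies in this y-z plane.
- mirror_top (a point): Middle of the top edge of the mirror's wooden frame, 78 mm above the glass centre along the mirror's z; same axes. The frame is 160 mm wide and 14 mm thick (7 mm either side of this point along x); its top rail, 28 mm tall, is the place to pinch across the thickness. Two posts stand at its sides, up to 14 mm above the pivot. The stand (foot 130 x 210 x 12 mm) is fixed.
- mirror (a joint): Tilt of the mirror (rad): 0 = glass upright, positive = top leaning forward, towards the ware board and the camera; stops at -0.35 and 0.6. Its pivots are loose and its top is heavy (0.36 to 0.6 kg, never more than 0.1 N m about the pivot): it starts fallen back on the rear stop, and falls over whenever it is not held.
- lens (a point): Centre of the front of the camera's lens, 320 mm above the bench and 600 mm in front of the mirror (level distance), in the upright plane through the middle of the glass; camera and table tripod are fixed.
- sight_line (a point): The camera's line of sight after the mirror: an aid, not a thing. It starts at the glass centre, and its x axis is the direction in which the line from the lens to the glass centre goes on after reflection; y is level along the pivot axis. It turns twice as far as the mirror. The red head shows midway up the glass when it lies on this x axis (its z in this frame is 0); a head up to 60 mm to the side of it (y) still shows in the glass.
- water_cup: Loose blue ceramic cup, 76 mm in diameter, 85 mm tall; origin at the centre of its underside. Leave it.
- clay_loaf: Loose loaf of dark clay, 100 x 75 x 55 mm; origin at the centre of its underside. Leave it.

How it is judged:
On the way, in this order (a step that is already met when the one before it is completed fails the run):
1. the scale rod stands fully home in the socket, let go (horizontal distance between rod_foot and socket_floor below 0.004 m and z of rod_foot in the frame of socket_floor below 0.004 m and angle between rod_mid's own z axis and vertical below 0.16 rad and contact force between the fingers and rod below 0.1 N), for 0.3 s.
2. the mirror is held so that the camera sees the red head midway up the glass (horizontal distance between rod_foot and socket_floor below 0.004 m and z of rod_foot in the frame of socket_floor below 0.004 m and angle between rod_mid's own z axis and vertical below 0.16 rad and z of rod_head in the frame of sight_line between -0.018 and 0.018 m and y of rod_head in the frame of sight_line between -0.06 and 0.06 m and contact force between the fingers and mirror above 0.3 N), for 0.5 s.
At the end, for the whole second after the job is handed in: The rod stands in the socket, its foot within 4 mm of the bore's bottom and axis; the fingers hold the mirror still, and the red head lies within 18 mm (measured square to it, up or down) of the camera's line of sight reflected at the glass centre, and within 60 mm sideways (all of step 2 and contact force between the fingers and rod below 0.1 N and velocity of joint mirror between -0.08 and 0.08 rad/s); the arm keeps its last pose, push and grip.
It fails at once if the clay piece is disturbed (distance of figure from where it was at the start of the episode above 0.01 m or angle between figure's own z axis and vertical above 0.1 rad).
It fails at once if a modelling tool is taken out of the block or knocked (distance of any of wood_knife, loop_tool from where it was at the start of the episode above 0.015 m).
It fails at once if the cup or the clay loaf is shifted (distance of any of water_cup, clay_loaf from where it was at the start of the episode above 0.02 m).
It also fails if it takes over 72 s, if anything falls off the work surface, if the arm or the gripper's body presses on something with over 40 N, if the wrist force passes 120 N, or if a joint passes its speed limit or range.

ROBOT

A 6-joint arm with a two-finger parallel gripper is mounted at the origin on the work surface. World frame = base frame: x ahead of the robot, y to its left, z up, the work surface at z = 0. Lengths are in m, angles in rad, forces in N, time in s.
With the tool pointing down it reaches from about 0.25 to 0.775 m from the base axis. Payload 4 kg.
Tool frame: the origin (TCP) lies at the centre of the arm's flange, where the gripper is bolted on; the fingertips stand 199 mm ahead of it and the grasp point (between the pads) lies 180 mm ahead of it (robot.tcp_to_tips is the distance from the TCP to the fingertips, in m); z points along the fingers, y is the line along which they close (so a half turn about z gives the same grasp; the last joint's range is limited). The gripper opens to 94 mm and grips with 3 to 60 N. Pads are 16 mm wide; open, the fingers measure 119 mm over their backs; the gripper's body (75 mm by 177 mm) begins 78 mm behind the grasp point.
Start: joints at [1.057, 0.087, 1.371, -0, 1.684, -0.103], TCP at [0.22, 0.504, 0.405] pointing down, gripper open.
Joint ranges: [-3.1, 3.1], [-0.76, 2.03], [0.27, 2.55], [-1.08, 4.22], [0.17, 2.65], [-2.57, 2.57]. Speed limits (rad/s): [2.79, 2.79, 3.14, 3.14, 3.14, 3.14].

INTERFACE

Orientations are given as [roll, pitch, yaw] about the fixed x, y, z axes, in that order (R = Rz(yaw) Ry(pitch) Rx(roll)).
In Python, from bench import telemetry, snapshot, ticket, robot gives the robot as it stands.
- The arm moves only by the tool apply_moves, never from a script. Its argument "moves" is a list that holds one entry, the list of rows, each a list of 5 numbers: the shift along the tool's x, y, z in units of 50 mm (1.0 is 50 mm), then the turn about the tool's z in units of 10 degrees (1.0 is 10 degrees), then the closure, from 0 (fully open) to 1 (shut). A call has 1 to 10 rows; each row is the pose to reach, as a shift and turn from the pose commanded when the call began, along the tool's axes at that moment; what a row does not reach only later rows make up. A row lasts 1/8 s, in which the tool goes at most 62.5 mm and 10.7 degrees, less where a joint would pass 70% of its speed; a pose out of reach is approached as far as the arm can. A call with a gripper value outside its range is refused whole. The fingers move at their own pace and stop on an object; the grip force is fixed at half the most. Time passes only in rows, so rows that repeat a pose let the fingers close. It gives the time, the measured TCP pose, the force, the opening and the grip force at its end, in the units of the state.
- telemetry.get_obs(): the state, without advancing time (a new reading comes with each control period).
- snapshot(name): name is "side" or "top"; returns a dict with "image" (400x640x3 uint8, red, green, blue), "fovy" (degrees; the focal length in pixels is half the picture's height over the tangent of half this angle, whatever the lens; pixels are square), "cx", "cy" (the principal point, pixels), "D" ([k1, k2, p1, p2, k3] as OpenCV has them; the pictures are not rectified), "R" (3x3) and "t" (3): a world point X has camera coordinates R X + t. Camera axes: x right, y down, z forward; pixel columns grow to the right and rows downward; lengths in m; the calibration is good to about 2 mm. A picture is of the moment at which its call begins. There is no depth.
- ticket.close_job(): hands the job in; it is judged then, once.
The state is a dict: "time": time; "joint_positions": joint angles; "qvel": joint speeds; "joint_torque": joint torques, N m; "tool_pos": TCP position; "ee_rot": TCP orientation; "wrist_force": force on the tool from outside, world axes, zero at the start; "wrist_torque": the same for the moment, N m; "width": finger opening in m; "finger_force": force on a finger pad.
Only numpy, scipy, OpenCV 4.12 (cv2) and the standard library are available. Lean on these libraries where they do the work, as an engineer would, in place of code of your own. Each camera call takes 0.05 s, during which the arm holds its last target. There are 200 camera calls.

## Working session

There is one attempt and no reset: what is moved stays moved. The work goes in short steps, Python scripts to look and compute and a tool call to move; the robot and the scene stay as the last step left them, time stands still between calls to the robot, and variables do not carry over. Pictures are saved under pics/ and viewed, at most 15 in all, crops included, and the job is handed in when it is done.

Besides the shell and the picture viewer there is one more tool, called as name(argument=value, ...), one argument or row to a line, values as JSON. apply_moves: Moves the arm, as the interface text tells. Its arguments: {"type":"object","properties":{"moves":{"type":"array","items":{"type":"array","items":{"type":"array","items":{"type":"number"}}}}},"required":["moves"]}

```bash
ls; mkdir -p pics; cat > h.py <<'E'
import numpy as np, cv2
from bench import telemetry, snapshot, ticket, robot
def K(s):
    f=200/np.tan(np.radians(s['fovy'])/2); return np.array([[f,0,s['cx']],[0,f,s['cy']],[0,0,1]])
def ray(s,uv):
    p=cv2.undistortPoints(np.array([[uv]],float),K(s),np.array(s['D']))[0,0]
    R=np.array(s['R']);t=np.array(s['t']); d=R.T@np.array([p[0],p[1],1]); return -R.T@t,d/np.linalg.norm(d)
def onz(s,uv,z):
    c,d=ray(s,uv); return c+d*(z-c[2])/d[2]
def tri(s1,a,s2,b):
    c,d=ray(s1,a);e,g=ray(s2,b)
    k=np.linalg.lstsq(np.c_[d,-g],e-c,rcond=None)[0]; p,q=c+d*k[0],e+g*k[1]; return (p+q)/2,np.linalg.norm(p-q)
def proj(s,X):
    return cv2.projectPoints(np.array([X],float),cv2.Rodrigues(np.array(s['R']))[0],np.array(s['t'],float),K(s),np.array(s['D']))[0].reshape(-1,2)[0]
def save(s,n,crop=None,k=1):
    im=s['image'][:,:,::-1]
    if crop: x0,y0,x1,y1=crop; im=im[y0:y1,x0:x1]
    cv2.imwrite('pics/'+n,cv2.resize(im,None,fx=k,fy=k))
E
python3 - <<'E'
from h import *
for n in('side','top'):
    s=snapshot(n); save(s,n+'0.png'); print(n,s['fovy'],s['cx'],s['cy'],s['D'],-np.array(s['R']).T@s['t'],np.array(s['R'])[2])
print(telemetry.get_obs(), [a for a in dir(robot) if a[0]!='_'])
E
```

```text
pics
side 54.271730609759075 315.75501983183193 201.15208444833505 [-0.03772674  0.          0.          0.          0.        ] [0.47938974 0.79075061 0.85541073] [ 0.09884455 -0.78749045 -0.60834904]
top 45.62613730630322 319.85620615238724 197.97625557476417 [-0.00765906  0.          0.          0.          0.        ] [ 0.24514621 -0.06285634  1.75880959] [ 0.21378411  0.01108964 -0.97681798]
{'time': 0.1, 'joint_positions': array([ 1.05690933e+00,  8.78925080e-02,  1.37208020e+00,  4.98425809e-07,
        1.68356549e+00, -1.03097844e-01]), 'qvel': array([ 0.00013312, -0.0024713 , -0.00253518, -0.00035625,  0.00099558,
       -0.00140303]), 'joint_torque': array([ 2.82453570e-03, -3.41252840e+01, -3.03300011e+01,  7.21794111e-02,
        3.04558757e-02, -1.04024718e-04]), 'tool_pos': array([0.21959167, 0.50416306, 0.40362621]), 'ee_rot': array([-3.13965749e+00, -2.00718680e-04,  2.73080337e+00]), 'wrist_force': array([-0.06242689, -0.20532339,  0.21277844]), 'wrist_torque': array([-0.00010339,  0.02718382,  0.0003175 ]), 'finger_force': 0.0, 'width': 0.09394911578096744} ['IKError', 'tcp_to_tips']
```

View pics/side0.png

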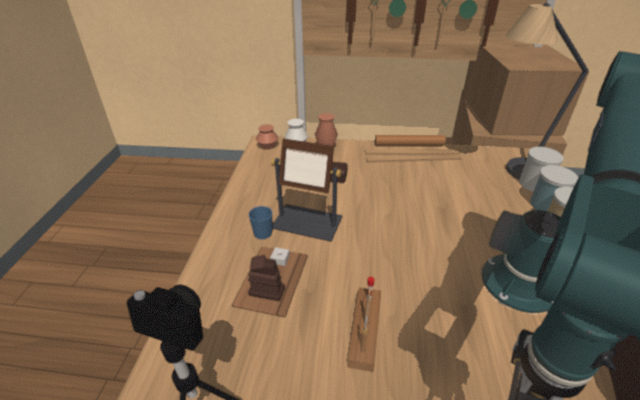

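View pics/top0.png

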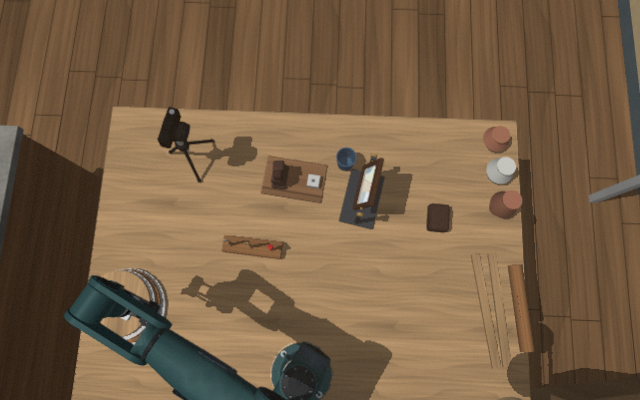

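Side view: mirror at about (307,165), socket (280,255), figure (265,277), block (365,330), rod head (370,281). Top view: socket (314,181), rod head (270,247), block (254,246), mirror (368,185), cup (346,158). Enlarge the relevant parts.

```bash
python3 - <<'E'
from h import *
a=snapshot('top');b=snapshot('side')
A=a['image'][140:265,215:390,::-1];B=b['image'][130:375,225:400,::-1]
A=cv2.resize(A,None,fx=4.5,fy=4.5,interpolation=cv2.INTER_CUBIC);B=cv2.resize(B,None,fx=2.4,fy=2.4,interpolation=cv2.INTER_CUBIC)
cv2.imwrite('pics/t1.png',A);cv2.imwrite('pics/s1.png',B)
def red(s):
    i=s['image'].astype(int); m=((i[...,0]>130)&(i[...,1]<60)&(i[...,2]<60)).astype(np.uint8)
    n,l,st,c=cv2.connectedComponentsWithStats(m); return [(st[k][4],st[k][:4],c[k]) for k in range(1,n) if st[k][4]>5]
ra,rb=red(a),red(b);print(ra,rb)
ca=max(ra,key=lambda r:r[0])[2];cb=max(rb,key=lambda r:r[0])[2]
print(tri(a,ca,b,cb), onz(a,ca,.1),onz(b,cb,.1))
E
```

```text
[(np.int32(15), array([269, 244,   4,   6], dtype=int32), array([270.06666667, 246.46666667]))] [(np.int32(38), array([368, 278,   6,   8], dtype=int32), array([370.39473684, 281.23684211]))]
(array([0.42778324, 0.12362338, 0.09635259]), np.float64(0.001522267296026897)) [0.42813434 0.12308706 0.1       ] [0.42729337 0.12702213 0.1       ]
```

View pics/t1.png

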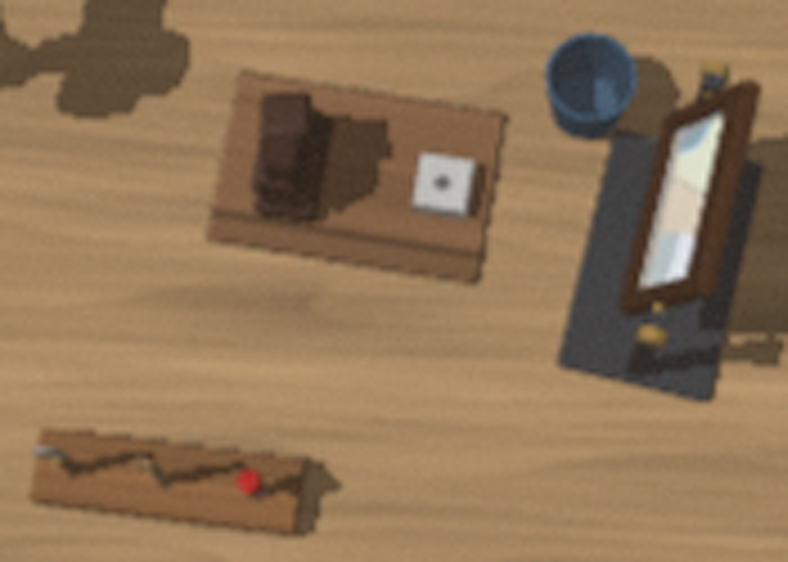

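View pics/s1.png

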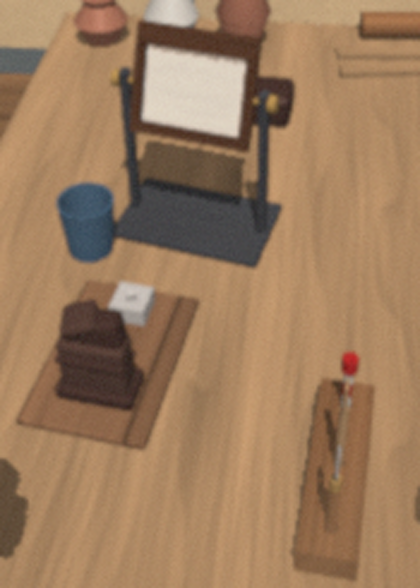

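Crops: rod head crop (249,483), socket hole top crop (442,182) and side crop (131,297). Rod holds the hole nearest the mirror side. Now computing positions.

```bash
python3 - <<'E'
from h import *
a=snapshot('top');b=snapshot('side')
T=lambda u,v:(215+(u+.5)/4.5-.5,140+(v+.5)/4.5-.5); S=lambda u,v:(225+(u+.5)/2.4-.5,130+(v+.5)/2.4-.5)
np.set_printoptions(precision=4,suppress=True)
print('hole',tri(a,T(442,182),b,S(131,297)),onz(a,T(442,182),.034),onz(b,S(131,297),.034))
print('rodfoot-level: head', onz(a,(270.07,246.47),.1))
bl=[onz(a,T(*p),.034) for p in((43,430),(308,460),(295,533),(32,500))];print('block',np.array(bl))
bo=[onz(a,T(*p),.01) for p in((240,72),(507,115),(478,283),(209,240))];print('board',np.array(bo))
ft=[onz(a,T(*p),.012) for p in((612,135),(760,165),(715,400),(560,362))];print('foot',np.array(ft))
fs=[onz(b,S(*p),.012) for p in((280,207),(256,265),(114,235))];print('footS',np.array(fs))
for n,p,q in(('knobL',(713,75),(120,77)),('knobR',(655,325),(268,102)),('glTL?',(722,112),(148,45)),('glBR',(640,287),(238,137)),('frTopNear',(757,85),(138,25))): print(n,tri(a,T(*p),b,S(*q)))
print('cup',onz(a,T(591,75),.085))
print(proj(a,[.5,-.1,.22]))
E
```

```text
hole (array([ 0.6916, -0.0142,  0.0292]), np.float64(0.00016205880053806973)) [ 0.6903 -0.0143  0.034 ] [ 0.6904 -0.0095  0.034 ]
rodfoot-level: head [0.4281 0.1231 0.1   ]
block [[0.4702 0.3007 0.034 ]
 [0.4541 0.0842 0.034 ]
 [0.3949 0.0914 0.034 ]
 [0.4131 0.3049 0.034 ]]
board [[ 0.7867  0.1628  0.01  ]
 [ 0.7573 -0.0663  0.01  ]
 [ 0.6106 -0.0474  0.01  ]
 [ 0.6388  0.1796  0.01  ]]
foot [[ 0.7425 -0.1558  0.012 ]
 [ 0.721  -0.2813  0.012 ]
 [ 0.5193 -0.2463  0.012 ]
 [ 0.5461 -0.1177  0.012 ]]
footS [[ 0.5206 -0.2281  0.012 ]
 [ 0.5442 -0.1061  0.012 ]
 [ 0.7416 -0.1451  0.012 ]]
knobL (array([ 0.7329, -0.2194,  0.2189]), np.float64(0.0006320902015867322))
knobR (array([ 0.5394, -0.1798,  0.219 ]), np.float64(0.002196099865240528))
glTL? (array([ 0.692 , -0.2215,  0.2665]), np.float64(0.0031602585852545037))
glBR (array([ 0.5768, -0.1715,  0.1695]), np.float64(0.0042306799378497165))
frTopNear (array([ 0.7085, -0.2448,  0.2815]), np.float64(0.0026292793174799286))
cup [ 0.7719 -0.1335  0.085 ]
[335.5415 223.0193]
```

apply_moves(
  moves=[
    [[-0.5,-0.4,0,0.6,0.3],[-1.3,-1.0,0,1.5,0.3],[-2.1,-1.6,0,2.4,0.3],[-2.9,-2.2,0,3.2,0.3],[-3.7,-2.9,0,4.0,0.3],[-4.5,-3.5,0,4.8,0.3],[-5.3,-4.1,0,5.6,0.3],[-6.1,-4.7,0,6.4,0.3],[-6.6,-5.1,0,6.9,0.3],[-6.86,-5.32,0,7.1,0.3]],
  ],
)

```text
time: 1.55
tool_pos: [0.4284, 0.1221, 0.4046]
ee_rot: [-3.141, -0.0, 1.489]
wrist_force: [-0.0, 0.9, 0.4]
width: 0.0659
finger_force: 0.0
```

```bash
python3 - <<'E'
from h import *
a=snapshot('top');b=snapshot('side');o=telemetry.get_obs();print(o['time'],o['tool_pos'],o['ee_rot'],o['width'])
A=a['image'][190:290,210:340,::-1];B=b['image'][150:375,310:420,::-1]
A=cv2.resize(A,(520,400));B=cv2.resize(B,(196,400));cv2.imwrite('pics/c2.png',np.hstack([A,B]))
print(proj(a,o['tool_pos']-[0,0,.199]),proj(b,o['tool_pos']-[0,0,.199]))
E
```

```text
1.65 [0.42827756 0.12256893 0.40453326] [-3.14128852e+00 -4.30830903e-05  1.48994596e+00] 0.06564036465271128
[266.84370015 242.74584235] [373.37595512 249.82930928]
```

View pics/c2.png

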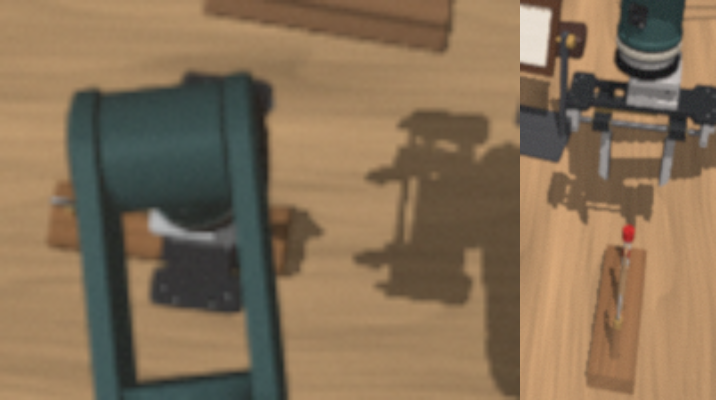

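Fingertips straddle the rod line (side crop tips near (604,178) and (666,182)), matching prediction within about 1 px. Descending and closing.

apply_moves(
  moves=[
    [[0.03,0,0.6,0,0.3],[0.03,0,1.5,0,0.3],[0.03,0,2.4,0,0.3],[0.03,0,3.0,0,0.3],[0.03,0,3.22,0,0.3],[0.03,0,3.22,0,0.3]],
  ],
)

```text
time: 2.4
tool_pos: [0.4278, 0.1256, 0.2437]
ee_rot: [-3.141, -0.0, 1.493]
wrist_force: [0.4, -0.2, 0.2]
width: 0.0658
finger_force: 0.0
```

apply_moves(
  moves=[
    [[0,0,0,0,0.6],[0,0,0,0,0.8],[0,0,0,0,1],[0,0,0,0,1],[0,0,0,0,1],[0,0,0,0,1]],
  ],
)

```text
time: 3.15
tool_pos: [0.428, 0.1249, 0.2437]
ee_rot: [3.142, -0.0, 1.491]
wrist_force: [-0.5, -0.0, 0.4]
width: 0.0172
finger_force: 30.0
```

```bash
python3 - <<'E'
from h import *
b=snapshot('side');o=telemetry.get_obs();print(o['width'],o['finger_force'],o['wrist_force'])
save(b,'c3.png',(320,210,440,330),5)
E
```

```text
0.017682271728509828 30.00031739473343 [-0.22111976 -0.23482124 -0.48841688]
```

View pics/c3.png

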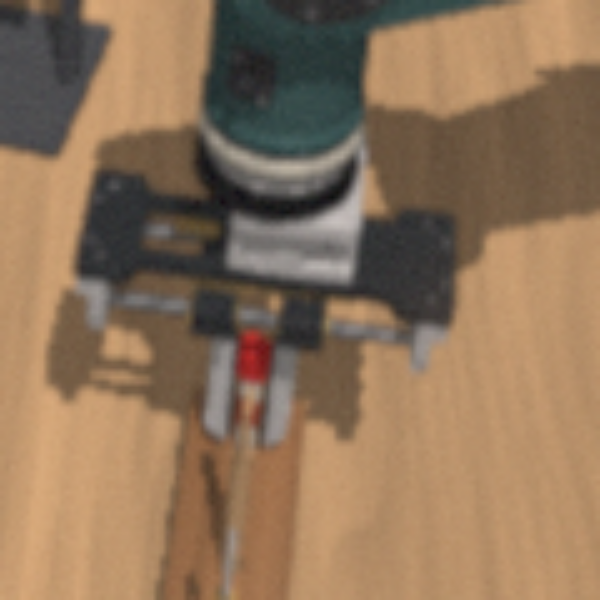

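The fingers have closed on the 18 mm head rather than the shaft (they reach past it; head at crop (253,355), centred). I'll regrip with the pads at head height.

apply_moves(
  moves=[
    [[0,0,0,0,0.6],[0,0,0,0,0.6],[0,0,0,0,0.6],[0,0,-0.4,0,0.6],[0,0,-0.66,0,0.6],[0,0,-0.66,0,0.9],[0,0,-0.66,0,1],[0,0,-0.66,0,1],[0,0,-0.66,0,1],[0,0,-0.66,0,1]],
  ],
)

```text
time: 4.45
tool_pos: [0.4279, 0.1249, 0.2762]
ee_rot: [-3.141, 0.0, 1.492]
wrist_force: [0.6, 0.6, -0.1]
width: 0.0172
finger_force: 30.0
```

apply_moves(
  moves=[
    [[0,0,-0.2,0,1],[0,0,-0.7,0,1],[0,0,-1.4,0,1],[0,0,-2.0,0,1],[0,0,-2.4,0,1],[0,0,-2.4,0,1]],
  ],
)

```text
time: 5.2
tool_pos: [0.4282, 0.125, 0.3992]
ee_rot: [3.137, -0.001, 1.492]
wrist_force: [0.7, 1.0, -0.6]
width: 0.0173
finger_force: 30.0
```

```bash
python3 - <<'E'
from h import *
b=snapshot('side');o=telemetry.get_obs();print(o['tool_pos'],o['width'],o['finger_force'],o['wrist_force'])
save(b,'c4.png',(320,150,440,280),4)
E
```

```text
[0.42802022 0.12491682 0.39752782] 0.01744003465615064 29.99992311000824 [ 0.44921949  0.08073999 -0.88879926]
```

View pics/c4.png

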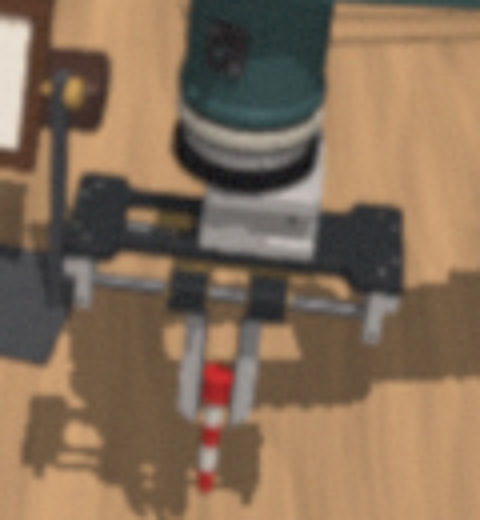

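Rod held plumb by the head, foot at crop (205,485). Moving above the socket.

apply_moves(
  moves=[
    [[-0.2,0.5,0,0,1],[-0.6,1.4,0,0,1],[-1.0,2.3,0,0,1],[-1.4,3.2,0,0,1],[-1.8,4.1,0,0,1],[-2.1,4.9,0.2,0,1],[-2.25,5.3,0.6,0,1],[-2.34,5.46,0.9,0,1],[-2.34,5.46,1.0,0,1],[-2.34,5.46,1.0,0,1]],
  ],
)

```text
time: 6.5
tool_pos: [0.6902, -0.0128, 0.3464]
ee_rot: [-3.14, -0.0, 1.492]
wrist_force: [0.2, -0.4, -1.2]
width: 0.0176
finger_force: 30.0
```

```bash
python3 - <<'E'
from h import *
a=snapshot('top');b=snapshot('side');o=telemetry.get_obs();print(o['tool_pos'],o['ee_rot'],o['width'],o['wrist_force'])
f=o['tool_pos']-[0,0,.2662];print('foot',f,proj(a,f),proj(b,f),proj(b,f+[0,0,.09]))
A=cv2.resize(a['image'][140:220,270:360,::-1],(450,400),interpolation=cv2.INTER_CUBIC);B=cv2.resize(b['image'][200:280,240:310,::-1],(350,400),interpolation=cv2.INTER_CUBIC)
cv2.imwrite('pics/c5.png',np.hstack([A,B]))
E
```

```text
[ 0.6903855  -0.01275377  0.34812184] [ 3.13979401e+00 -1.71220364e-04  1.49230344e+00] 0.017352019545806376 [0.72031628 0.38942196 0.00390376]
foot [ 0.6903855  -0.01275377  0.08192184] [312.1814489 176.7124994] [278.38956079 240.83340183] [276.10679538 216.8259397 ]
```

View pics/c5.png

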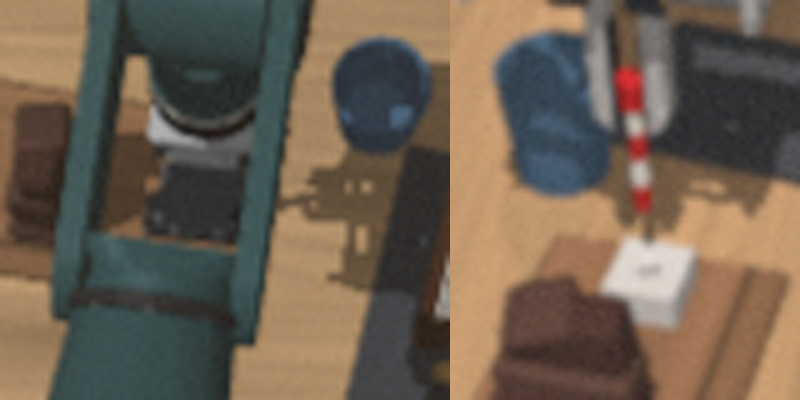

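Rod foot hangs at side crop (643,208), hole at (650,270); cup and piece undisturbed. Quantify with masks.

```bash
python3 - <<'E'
from h import *
np.set_printoptions(precision=4,suppress=True)
b=snapshot('side');o=telemetry.get_obs();tp=o['tool_pos'];f=tp-[0,0,.2662]
i=b['image'].astype(int); m=((i[...,0]>120)&(i[...,1]<80)&(i[...,2]<80)).astype(np.uint8); m[:205]=0;m[260:]=0
n,l,st,c=cv2.connectedComponentsWithStats(m)
for k in range(1,n): print(st[k],c[k])
for h in (.09,.0665,.0475,.0285,.0095): print(h,proj(b,f+[0,0,h]))
g=i.mean(2)[247:262,270:290].astype(int);print(g)
E
```

```text
[273 213   6   9  44] [275.3864 217.0909]
[275 227   4   4  11] [276.9091 228.9091]
[276 238   5   4  19] [278.1053 239.4211]
0.09 [276.076  216.7363]
0.0665 [276.6938 223.243 ]
0.0475 [277.182  228.3788]
0.0285 [277.6605 233.4062]
0.0095 [278.1295 238.3287]
[[143 139 139 144 162 177 186 176 145 119 119 147 161 163 159 167 164 163
  159 157]
 [123 122 127 142 174 201 209 202 182 166 168 181 186 186 183 178 174 172
  163 157]
 [118 118 123 145 187 209 213 215 211 209 207 209 208 207 203 197 194 190
  176 158]
 [118 118 127 162 200 213 214 214 217 217 217 216 213 214 214 210 212 204
  184 156]
 [117 122 140 182 206 214 213 214 217 219 219 217 212 214 214 214 215 205
  170 138]
 [116 124 161 198 213 215 214 210 211 213 210 205 211 214 213 214 210 189
  152 124]
 [119 140 180 210 213 215 210 203 191 188 183 186 203 213 214 215 206 171
  139 117]
 [126 162 194 212 211 212 210 196 182 181 179 186 204 213 215 213 202 164
  129 117]
 [143 182 204 210 213 214 210 205 195 197 200 205 207 212 212 209 188 148
  129 120]
 [157 197 212 215 215 212 211 211 209 209 209 212 212 213 212 201 166 139
  126 120]
 [162 194 200 208 208 214 214 212 212 212 213 211 212 214 207 181 145 128
  119 119]
 [136 159 167 178 187 196 201 201 203 205 208 211 212 212 199 166 137 124
  117 118]
 [ 89 104 108 125 138 158 177 180 189 189 191 196 198 198 183 151 129 122
  116 119]
 [ 65  71  70  74  86 121 156 169 172 177 176 178 180 180 162 140 128 122
  120 119]
 [ 64  63  60  63  63  96 146 169 171 170 170 170 173 168 154 137 123 120
  117 119]]
```

```bash
python3 - <<'E'
from h import *
b=snapshot('side')
for p in((279.5,253.5),(279.65,252.7),(279.65,252.5)): print(onz(b,p,.034))
E
```

```text
[ 0.68979891 -0.00938268  0.034     ]
[ 0.6899835  -0.01269657  0.034     ]
[ 0.69014036 -0.01351551  0.034     ]
```

apply_moves(
  moves=[
    [[0,0,0.3,0,1],[0,0,0.6,0,1],[0,0,0.8,0,1],[0,0,0.8,0,1],[0,0,0.8,0,1]],
  ],
)

```text
time: 7.32
tool_pos: [0.691, -0.0134, 0.3069]
ee_rot: [3.141, -0.0, 1.492]
wrist_force: [0.8, 1.2, 0.0]
width: 0.0176
finger_force: 30.0
```

```bash
python3 - <<'E'
from h import *
b=snapshot('side');o=telemetry.get_obs();print(o['tool_pos'],o['wrist_force'],o['wrist_torque']);f=o['tool_pos']-[0,0,.2662];print(f,proj(b,f),proj(b,f-[0,0,f[2]-.034]))
cv2.imwrite('pics/c6.png',cv2.resize(b['image'][205:275,245:315,::-1],(560,560),interpolation=cv2.INTER_CUBIC))
E
```

```text
[ 0.69108314 -0.01338339  0.30732838] [-0.38546647  0.10708298  0.32119627] [-0.05023889  0.04705541 -0.00099176]
[ 0.69108314 -0.01338339  0.04112838] [279.16305091 250.78465329] [279.32834173 252.50741135]
```

View pics/c6.png

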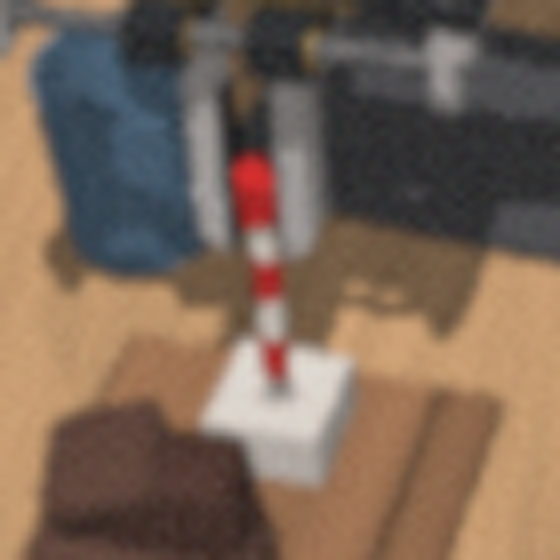

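Foot hangs just over the bore (foot crop (276,370), hole (279,390)) on the rod's line. Inserting.

apply_moves(
  moves=[
    [[0,0,0.08,0,1],[0,0,0.16,0,1],[0,0,0.24,0,1],[0,0,0.32,0,1],[0,0,0.32,0,1]],
  ],
)

```text
time: 8.0
tool_pos: [0.6908, -0.0133, 0.2899]
ee_rot: [-3.14, -0.0, 1.492]
wrist_force: [-0.4, -0.3, -0.2]
width: 0.0174
finger_force: 30.0
```

apply_moves(
  moves=[
    [[0,0,0.07,0,1],[0,0,0.14,0,1],[0,0,0.19,0,1],[0,0,0.19,0,1],[0,0,0.19,0,1]],
  ],
)

```text
time: 8.62
tool_pos: [0.6909, -0.0133, 0.2812]
ee_rot: [3.141, -0.0, 1.492]
wrist_force: [0.4, -0.0, 0.1]
width: 0.0174
finger_force: 30.0
```

apply_moves(
  moves=[
    [[0,0,0,0,0.85],[0,0,0,0,0.6],[0,0,0,0,0.5],[0,0,0,0,0.5],[0,0,0,0,0.5],[0,0,-0.3,0,0.5],[0,0,-0.9,0,0.5],[0,0,-1.8,0,0.5],[0,0,-2.7,0,0.5],[0,0,-2.7,0,0.5]],
  ],
)

```text
time: 9.88
tool_pos: [0.6907, -0.0133, 0.424]
ee_rot: [3.129, 0.0, 1.492]
wrist_force: [-0.3, 0.3, 0.3]
width: 0.0471
finger_force: 0.0
```

```bash
python3 - <<'E'
from h import *
np.set_printoptions(precision=4,suppress=True)
b=snapshot('side');o=telemetry.get_obs();print(o['time'],o['tool_pos'],o['ee_rot'],o['wrist_force'],o['width'])
for h in (.104,): print(proj(b,[.6909,-.0133,h]))
i=b['image'].astype(int); m=((i[...,0]>120)&(i[...,1]<80)&(i[...,2]<80)).astype(np.uint8); m[:180]=0
n,l,st,c=cv2.connectedComponentsWithStats(m)
for k in range(1,n): print(st[k],c[k])
cv2.imwrite('pics/c7.png',cv2.resize(b['image'][120:280,240:380,::-1],(525,600),interpolation=cv2.INTER_CUBIC))
E
```

```text
9.925 [ 0.6907 -0.0133  0.4203] [3.1346 0.0001 1.4917] [-0.6121  0.7747  0.1122] 0.0470474896445433
[277.7089 235.0233]
[276 232   5   8  32] [277.7812 235.6562]
[278 245   3   4   8] [278.75  246.375]
```

View pics/c7.png

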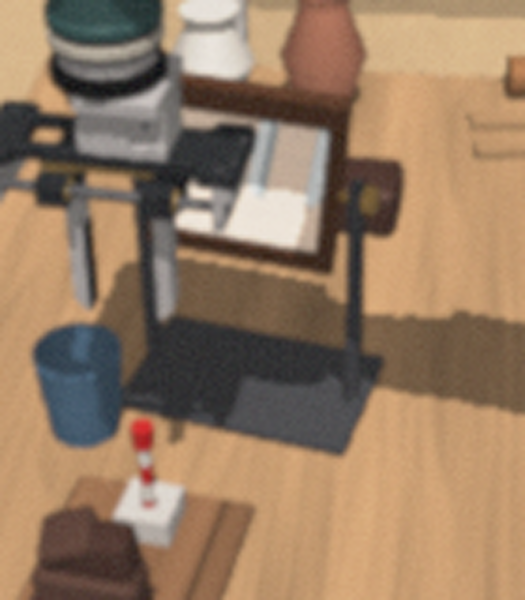

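Rod seated and released (head at side (277.8,235.7), as predicted for fully home). Now turn and rise for the mirror.

apply_moves(
  moves=[
    [[0,0,-0.3,-1,0.45],[0,0,-0.8,-2,0.45],[0,0,-1.3,-3,0.45],[0,0,-1.8,-4,0.45],[0,0,-2.1,-5,0.45],[0,0,-2.1,-6,0.45],[0,0,-2.1,-7,0.45],[0,0,-2.1,-8,0.45],[0,0,-2.1,-8.36,0.45],[0,0,-2.1,-8.36,0.45]],
  ],
)

```text
time: 11.18
tool_pos: [0.6913, -0.0134, 0.5191]
ee_rot: [-3.141, -0.004, 2.95]
wrist_force: [-0.5, -0.1, 0.6]
width: 0.0521
finger_force: 0.0
```

```bash
python3 - <<'E'
from h import *
np.set_printoptions(precision=4,suppress=True)
o=telemetry.get_obs();y=o['ee_rot'][2];print(o['time'],o['tool_pos'],o['ee_rot'],o['joint_positions'])
d=np.array([.632,-.2215])-o['tool_pos'][:2];print(d@[np.cos(y),np.sin(y)]/.05,d@[np.sin(y),-np.cos(y)]/.05,(o['tool_pos'][2]-.463)/.05)
E
```

```text
11.175 [ 0.6913 -0.0134  0.5191] [-3.1414 -0.0035  2.9499] [-0.1014  0.4424  0.7078  0.0001  1.9949 -1.4804]
0.3706296569058044 -4.311638433498661 1.1211551741753756
```

apply_moves(
  moves=[
    [[0.05,-0.4,0,0,0.45],[0.15,-1.4,0,0,0.45],[0.25,-2.4,0,0,0.45],[0.32,-3.4,0,0,0.45],[0.37,-4.1,0,0,0.45],[0.37,-4.31,0,0,0.45],[0.37,-4.31,0,0,0.45]],
  ],
)

```text
time: 12.05
tool_pos: [0.6316, -0.2221, 0.5209]
ee_rot: [3.141, -0.0, 2.949]
wrist_force: [0.4, 0.7, -0.7]
width: 0.0514
finger_force: 0.0
```

```bash
python3 - <<'E'
from h import *
np.set_printoptions(precision=4,suppress=True)
o=telemetry.get_obs();print(o['time'],o['tool_pos'],o['ee_rot'])
b=snapshot('side');c=o['tool_pos'];n=np.array([.189,.982,0])
print([proj(b,c-[0,0,.199]+k*n*.026) for k in(-1,0,1)])
cv2.imwrite('pics/c8.png',cv2.resize(b['image'][90:210,250:370,::-1],(600,600),interpolation=cv2.INTER_CUBIC))
E
```

```text
12.05 [ 0.6316 -0.2221  0.5209] [ 3.141  -0.0004  2.9493]
[array([309.1013, 128.9686]), array([306.2958, 132.9061]), array([303.3911, 136.9837])]
```

View pics/c8.png

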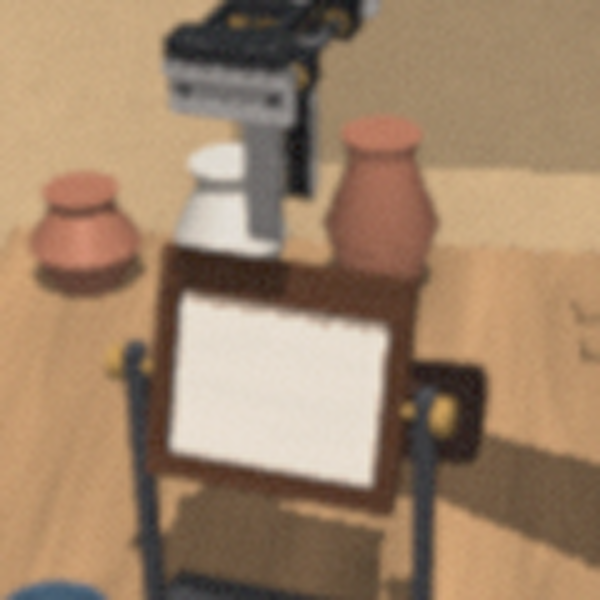

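Front finger at crop (265,240) over the rail (165–420 wide). Descend and pinch.

apply_moves(
  moves=[
    [[0,0,0.3,0,0.45],[0,0,0.7,0,0.45],[0,0,1.0,0,0.45],[0,0,1.15,0,0.45],[0,0,1.15,0,0.45]],
  ],
)

```text
time: 12.72
tool_pos: [0.632, -0.2209, 0.4631]
ee_rot: [3.141, -0.001, 2.951]
wrist_force: [-0.7, 0.1, 0.6]
width: 0.0522
finger_force: 0.0
```

apply_moves(
  moves=[
    [[0,0,0,0,0.6],[0,0,0,0,0.7],[0,0,0,0,0.8],[0,0,0,0,0.9],[0,0,0,0,1],[0,0,0,0,1],[0,0,0,0,1],[0,0,0,0,1]],
  ],
)

```text
time: 13.72
tool_pos: [0.6322, -0.2193, 0.4646]
ee_rot: [3.136, 0.001, 2.954]
wrist_force: [0.9, 6.5, 2.1]
width: 0.0206
finger_force: 30.0
```

apply_moves(
  moves=[
    [[0,0.08,0,0,1],[0,0.16,0,0,1],[0,0.24,0,0,1],[0,0.24,0,0,1],[0,0.24,0,0,1]],
  ],
)

```text
time: 14.35
tool_pos: [0.6342, -0.2082, 0.4656]
ee_rot: [3.139, 0.003, 2.953]
wrist_force: [0.6, 5.4, 6.2]
width: 0.017
finger_force: 30.0
```

apply_moves(
  moves=[
    [[0,0.06,0,0,1],[0,0.12,0,0,1],[0,0.12,0,0,1],[0,0.12,0,0,1]],
  ],
)

```text
time: 14.85
tool_pos: [0.6356, -0.2018, 0.4653]
ee_rot: [3.137, 0.003, 2.953]
wrist_force: [1.0, 7.5, 5.7]
width: 0.0147
finger_force: 30.0
```

apply_moves(
  moves=[
    [[0,0.03,0,0,1],[0,0.06,0,0,1],[0,0.06,0,0,1],[0,0.06,0,0,1]],
  ],
)

```text
time: 15.35
tool_pos: [0.636, -0.1995, 0.4651]
ee_rot: [3.139, 0.003, 2.952]
wrist_force: [1.5, 5.6, 4.2]
width: 0.0138
finger_force: 30.0
```

apply_moves(
  moves=[
    [[0,0.03,0,0,1],[0,0.06,0,0,1],[0,0.06,0,0,1],[0,0.06,0,0,1]],
  ],
)

```text
time: 15.85
tool_pos: [0.6363, -0.1979, 0.465]
ee_rot: [-3.141, 0.003, 2.95]
wrist_force: [1.2, 3.1, 5.7]
width: 0.0138
finger_force: 30.0
```

apply_moves(
  moves=[
    [[0,0.03,0,0,1],[0,0.06,0,0,1],[0,0.06,0,0,1],[0,0.06,0,0,1]],
  ],
)

```text
time: 16.35
tool_pos: [0.6366, -0.1965, 0.4649]
ee_rot: [-3.137, 0.003, 2.948]
wrist_force: [-0.0, -2.9, 5.5]
width: 0.0138
finger_force: 30.0
```

Upright plane found (width 13.8 mm, force sign change at y≈-0.197). Needed tilt ≈ 0.19 rad; expected width ≈ 17.8 mm at about 13–14 mm forward.

apply_moves(
  moves=[
    [[0,0.07,0,0,1],[0,0.14,0,0,1],[0,0.2,0,0,1],[0,0.25,0,0,1],[0,0.25,0,0,1],[0,0.25,0,0,1],[0,0.25,0,0,1]],
  ],
)

```text
time: 17.23
tool_pos: [0.6382, -0.1884, 0.4651]
ee_rot: [-3.126, 0.004, 2.941]
wrist_force: [-1.1, -14.8, 6.0]
width: 0.0151
finger_force: 30.0
```

```bash
python3 - <<'E'
from h import *
np.set_printoptions(precision=4,suppress=True)
b=snapshot('side');o=telemetry.get_obs();print(o['time'],o['tool_pos'],o['ee_rot'],o['width'],o['wrist_force'])
print('s',(o['tool_pos'][:2]-[.6365,-.1972])@[.189,.982])
A=cv2.resize(b['image'][110:210,260:360,::-1],(600,600),interpolation=cv2.INTER_CUBIC)
cv2.imwrite('pics/c9.png',A)
ax=np.array([.982,-.189,0]);n=np.array([.189,.982,0]);P=np.array([.6365,-.1972,.22])
for t in(-.35,0.,.13,.16,.19,.22):
    z=np.array([n[0]*np.sin(t),n[1]*np.sin(t),np.cos(t)])
    nn=np.array([n[0]*np.cos(t),n[1]*np.cos(t),-np.sin(t)])
    q=lambda u,v,w=0:(proj(b,P+ax*u+z*v+nn*w)-[260,110])*6+2.5
    print(t,'glass TL',q(.066,.05),'TR',q(-.066,.05),'BL',q(.066,-.05),'BR',q(-.066,-.05),'frame BL',q(.08,-.078,.007),'BR',q(-.08,-.078,.007))
E
```

```text
17.275 [ 0.6381 -0.1885  0.4651] [-3.1256  0.0038  2.9411] 0.015322666267966365 [ -1.603  -13.4236   5.6579]
s 0.008870951472144364
-0.35 glass TL [153.707 227.834] TR [404.9097 265.8045] BL [140.3302 418.5036] BR [384.6362 460.8115] frame BL [106.7337 468.9808] BR [402.0177 522.0188]
0.0 glass TL [140.9305 238.9673] TR [395.0458 277.7474] BL [152.6356 405.6112] BR [394.2554 447.044 ] frame BL [126.3321 452.3054] BR [416.3277 503.7285]
0.13 glass TL [136.2127 246.0048] TR [391.2393 285.1473] BL [157.0402 398.3385] BR [397.8448 439.4129] frame BL [133.4047 442.1858] BR [421.757  492.9453]
0.16 glass TL [135.1423 247.8352] TR [390.3625 287.065 ] BL [158.0312 396.4908] BR [398.6639 437.4811] frame BL [135.0013 439.5811] BR [423.0033 490.1848]
0.19 glass TL [134.081  249.7398] TR [389.4882 289.058 ] BL [159.0108 394.5831] BR [399.4782 435.4889] frame BL [136.5819 436.8805] BR [424.2451 487.3275]
0.22 glass TL [133.0299 251.7168] TR [388.6172 291.1247] BL [159.9784 392.6171] BR [400.2871 433.4379] frame BL [138.1454 434.0865] BR [425.4814 484.3761]
```

View pics/c9.png

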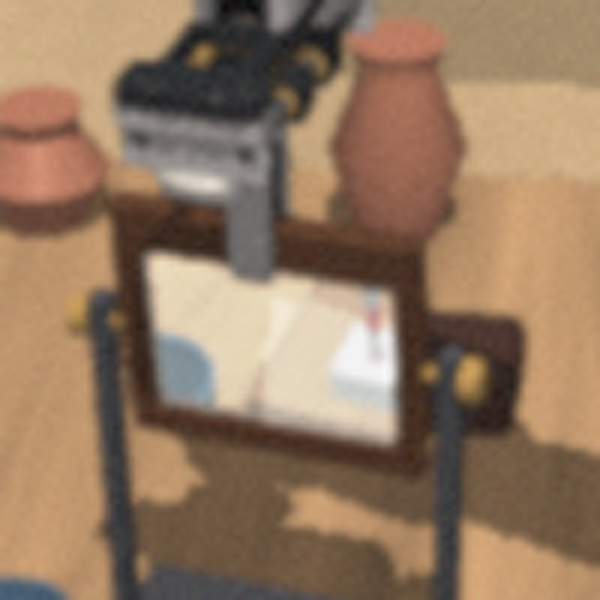

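Glass corners in crop at about TL(147,255), TR(397,290), BL(160,405), BR(400,440), and the mirror usefully shows the socket (365,370) and a red part of the rod (375,318). Use the reflection to get the tilt.

```bash
cat > refl.py <<'E'
from h import *
np.set_printoptions(precision=3,suppress=True)
b=snapshot('side');o=telemetry.get_obs();print(o['time'],o['tool_pos'],o['ee_rot'],o['width'],o['wrist_force'])
ax=np.array([.982,-.189,0]);n=np.array([.189,.982,0]);P=np.array([.6365,-.1972,.22])
i=b['image'].astype(int); m=((i[...,0]-(i[...,1]+i[...,2])/2>45)&(i[...,0]>i[...,1]*1.4)).astype(np.uint8)
mm=np.zeros_like(m);mm[145:186,310:328]=1
k,l,st,c=cv2.connectedComponentsWithStats(m*mm)
for j in range(1,k): print('red',st[j],c[j])
for t in(0.,.05,.1,.15,.19,.23):
    nn=np.array([n[0]*np.cos(t),n[1]*np.cos(t),-np.sin(t)])
    r=lambda X:proj(b,np.array(X)-2*((np.array(X)-P)@nn)*nn)+[-.15,.7]
    print(t,*[r([.6908,-.0133,h]) for h in(.104,.0855,.0665,.0475,.034)])
E
python3 refl.py; python3 - <<'E'
from h import *
b=snapshot('side'); print(b['image'][154:184,316:330].astype(int)[...,0]-b['image'][154:184,316:330].astype(int)[...,1])
E
```

```text
17.325 [ 0.638 -0.188  0.465] [-3.126  0.004  2.941] 0.015148977123742143 [ -1.677 -13.861   5.534]
red [320 145   8   4  25] [324.08 146.2 ]
red [324 150   1   1   1] [324. 150.]
red [326 150   1   1   1] [326. 150.]
0.0 [317.53  166.757] [317.571 171.096] [317.612 175.481] [317.652 179.796] [317.68 182.82]
0.05 [318.372 160.576] [318.558 164.692] [318.745 168.843] [318.929 172.921] [319.057 175.774]
0.1 [319.05  154.406] [319.38  158.273] [319.712 162.167] [320.038 165.986] [320.265 168.653]
0.15 [319.559 148.28 ] [320.032 151.874] [320.508 155.488] [320.973 159.024] [321.298 161.492]
0.19 [319.841 143.436] [320.427 146.793] [321.017 150.164] [321.593 153.46 ] [321.994 155.757]
0.23 [320.007 138.663] [320.706 141.766] [321.408 144.879] [322.093 147.919] [322.571 150.036]
[[21 23 24 28 22 25 25 27 25 20 23 23 22 23]
 [24 25 24 25 27 23 23 23 24 22 25 24 25 19]
 [20 23 20 22 24 23 22 23 23 25 23 23 23 26]
 [25 21 22 22 20 18 13 19 22 25 22 25 24 22]
 [26 25 26 22 17  9  8 15 21 22 22 21 26 25]
 [27 28 27 27 13  2  3 17 22 22 21 24 22 24]
 [25 27 27 24 17  5  6 23 28 23 19 25 22 23]
 
[... 334 characters left out ...]
 1  1  1  6 11 19 26 22]
 [ 3  1  0  0  1  7  8  6  4  7 10 20 24 22]
 [ 1  0  1  0  1  4  8  5  3  7  9 18 20 23]
 [ 3  1  0  0  0  0  1  0  0  7  9 18 21 24]
 [ 1  0  0  0  0  1  0  0  0  6  9 16 22 23]
 [-2 -1 -1 -2 -2 -1 -1 -1  1  5 10 18 20 23]
 [-1 -5 -4 -3 -2 -4 -1 -1  0  4 12 20 22 24]
 [ 2 -2 -2 -3 -3 -4 -4 -3 -3  1 12 20 24 25]
 [10  6  5  1 -3 -1 -4 -2 -4  2  9 18 24 24]
 [13 13 10 11  7  5  5  2 -1  2  7 17 25 22]
 [15 15 15 14 12 13  9 12  9  9 14 17 24 24]
 [15 14 14 15 17 15 14 13 19 19 16 18 27 24]
 [18 20 18 16 18 14 18 15 18 22 20 20 23 26]
 [13 15 17 16 18 20 18 17 21 24 20 19 22 25]
 [17 18 18 19 18 19 16 18 16 21 19 21 21 25]
 [24 22 24 21 22 19 17 17 18 16 16 22 25 20]]
```

Reflected red band at v≈162.7 and hole at v≈169.7 give θ≈0.097. Need 0.19: continue forward.

apply_moves(
  moves=[
    [[0,0.05,0,0,1],[0,0.1,0,0,1],[0,0.14,0,0,1],[0,0.14,0,0,1],[0,0.14,0,0,1],[0,0.14,0,0,1]],
  ],
)

```text
time: 18.12
tool_pos: [0.6395, -0.1818, 0.4649]
ee_rot: [-3.125, 0.004, 2.941]
wrist_force: [-1.8, -14.0, 4.2]
width: 0.0173
finger_force: 30.0
```

```bash
python3 refl.py; python3 - <<'E'
from h import *
b=snapshot('side'); d=b['image'][144:178,316:328].astype(int); print(np.c_[np.arange(144,178),d[...,0]-d[...,1]]); print(d.sum(2)//3)
E
```

```text
18.175 [ 0.64  -0.182  0.465] [-3.125  0.004  2.941] 0.017165636382107465 [ -1.121 -14.914   4.101]
red [320 145   8   5  33] [324.091 146.788]
red [310 149   1   1   1] [310. 149.]
red [316 149   2   3   3] [316.333 150.   ]
red [312 150   2   1   2] [312.5 150. ]
red [320 151   1   1   1] [320. 151.]
red [327 153   1   1   1] [327. 153.]
0.0 [317.53  166.757] [317.571 171.096] [317.612 175.481] [317.652 179.796] [317.68 182.82]
0.05 [318.372 160.576] [318.558 164.692] [318.745 168.843] [318.929 172.921] [319.057 175.774]
0.1 [319.05  154.406] [319.38  158.273] [319.712 162.167] [320.038 165.986] [320.265 168.653]
0.15 [319.559 148.28 ] [320.032 151.874] [320.508 155.488] [320.973 159.024] [321.298 161.492]
0.19 [319.841 143.436] [320.427 146.793] [321.017 150.164] [321.593 153.46 ] [321.994 155.757]
0.23 [320.007 138.663] [320.706 141.766] [321.408 144.879] [322.093 147.919] [322.571 150.036]
[[144  20  25  31  39  41  42  46  46  47  47  48  50]
 [145  24  23  27  37  41  40  43  45  44  45  45  47]
 [146  27  21  28  32  36  40  44  42  44  44  46  46]
 [147  33  26  28  31  35  
[... 2713 characters left out ...]
191 187 182 183 181 162 111  63  50]
 [177 179 190 186 179 185 184 185 171 118  63  50]
 [201 197 195 186 180 181 183 184 166 116  60  45]
 [219 217 217 209 205 199 197 187 165 114  65  40]
 [223 223 224 221 225 223 218 209 187 130  71  51]
 [223 225 225 225 226 224 224 220 204 149  82  47]
 [223 224 222 225 226 224 225 223 211 158  90  51]
 [225 224 225 224 225 223 225 221 213 168  98  52]
 [226 226 225 226 226 225 223 221 213 165 102  55]
 [224 226 225 227 225 224 222 221 213 168 103  52]
 [225 225 226 223 224 222 221 221 217 177 109  59]
 [224 223 225 223 223 221 220 223 219 192 119  61]
 [226 226 226 224 222 221 222 224 222 194 126  60]
 [226 224 224 223 219 221 221 224 221 198 132  67]]
```

```bash
python3 - <<'E'
from h import *
np.set_printoptions(precision=2,suppress=True)
b=snapshot('side');o=telemetry.get_obs()
n=np.array([.189,.982,0]);P=np.array([.6365,-.1972,.22]);S=np.array([.6908,-.0133,0]);m=np.array([.127,.992,0]);e=np.array([.992,-.127,0])
for t in(.08,.09,.1,.11,.17,.18,.19,.2,.21,.22):
    nn=np.array([n[0]*np.cos(t),n[1]*np.cos(t),-np.sin(t)])
    r=lambda X:proj(b,X-2*((X-P)@nn)*nn)+[-.15,.7]
    print(t,[r(S-.022*m+e*k+[0,0,.010]) for k in(.022,0,-.022)],'boardedge',r(S-.042*m+[0,0,.01]),r(S-.042*m))
    # glass top at corners
    z=np.array([n[0]*np.sin(t),n[1]*np.sin(t),np.cos(t)]);ax=np.array([.982,-.189,0])
    print('   glassTR',proj(b,P-ax*.066+z*.05)+[-.15,.7],'BL,BR',proj(b,P+ax*.066-z*.05)+[-.15,.7],proj(b,P-ax*.066-z*.05)+[-.15,.7])
A=cv2.resize(b['image'][130:200,270:340,::-1],(560,560),interpolation=cv2.INTER_CUBIC);cv2.imwrite('pics/c10.png',A)
E
```

```text
0.08 [array([312.54, 178.94]), array([318.06, 180.14]), array([323.64, 181.35])] boardedge [316.15 183.7 ] [316.31 185.67]
   glassTR [324.88 157.3 ] BL,BR [285.33 177.16] [325.51 184.03]
0.09 [array([312.82, 177.52]), array([318.34, 178.72]), array([323.92, 179.93])] boardedge [316.44 182.35] [316.61 184.28]
   glassTR [324.84 157.4 ] BL,BR [285.38 177.07] [325.56 183.93]
0.1 [array([313.09, 176.1 ]), array([318.61, 177.29]), array([324.19, 178.5 ])] boardedge [316.72 180.99] [316.9  182.88]
   glassTR [324.79 157.5 ] BL,BR [285.44 176.97] [325.6  183.83]
0.11 [array([313.35, 174.67]), array([318.88, 175.87]), array([324.45, 177.07])] boardedge [316.99 179.62] [317.19 181.49]
   glassTR [324.74 157.6 ] BL,BR [285.5  176.87] [325.65 183.73]
0.17 [array([314.78, 166.05]), array([320.32, 167.24]), array([325.91, 168.44])] boardedge [318.5  171.36] [318.79 173.03]
   glassTR [324.45 158.24] BL,BR [285.83 176.26] [325.92 183.09]
0.18 [array([314.99, 164.6 ]), array([320.54, 165.79]), array([326.14, 167.  ])] boardedge [318.73 169.97] [319.03 171.61]
   glassTR [324.4  158.35] BL,BR [285.88 176.15] [325.97 182.98]
0.19 [array([315.19, 163.16]), array([320.75, 164.35]), array([326.35, 165.55])] boardedge [318.95 168.59] [319.26 170.19]
   glassTR [324.35 158.46] BL,BR [285.94 176.05] [326.01 182.86]
0.2 [array([315.39, 161.71]), array([320.95, 162.9 ]), array([326.55, 164.1 ])] boardedge [319.17 167.2 ] [319.49 168.77]
   glassTR [324.3  158.57] BL,BR [285.99 175.94] [326.06 182.75]
0.21 [array([315.58, 160.27]), array([321.14, 161.46]), array([326.75, 162.66])] boardedge [319.37 165.81] [319.71 167.34]
   glassTR [324.25 158.69] BL,BR [286.04 175.83] [326.1  182.64]
0.22 [array([315.76, 158.82]), array([321.33, 160.01]), array([326.95, 161.21])] boardedge [319.58 164.41] [319.93 165.91]
   glassTR [324.2 158.8] BL,BR [286.1  175.72] [326.15 182.52]
```

View pics/c10.png

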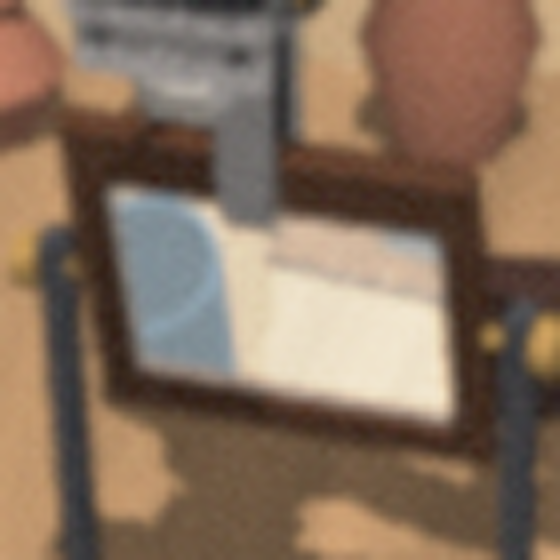

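The reflection now shows the socket's lower edge (v≈161.3) and the board edge (v≈166), so θ≈0.20. Width and position estimates also fall inside 0.19 ± 0.04. Hold briefly, then hand in.

apply_moves(
  moves=[
    [[0,-0.01,0,0,1],[0,-0.01,0,0,1],[0,-0.01,0,0,1],[0,-0.01,0,0,1],[0,-0.01,0,0,1],[0,-0.01,0,0,1],[0,-0.01,0,0,1],[0,-0.01,0,0,1]],
  ],
)

```text
time: 19.27
tool_pos: [0.6395, -0.1822, 0.4649]
ee_rot: [-3.126, 0.004, 2.941]
wrist_force: [-1.7, -14.0, 4.8]
width: 0.0172
finger_force: 30.0
```

```bash
python3 - <<'E'
from h import *
b=snapshot('side'); d=b['image'][154:172,318:324].astype(int); print(np.c_[np.arange(154,172),d[...,0]-d[...,1],d.sum(2)//3])
print(telemetry.get_obs()['width']); print(ticket.close_job())
E
```

```text
[[154  23  17  21  20  25  21  46  49  47  46  47  50]
 [155  21  17  23  21  20  19  52  50  50  47  54  49]
 [156  24  20  23  25  24  20  46  47  47  48  50  48]
 [157  19  22  22  24  24  24  59  54  49  50  43  50]
 [158  10  10  11  13  16  15  92  82  80  73  66  61]
 [159   4   3   8   5   5   8 143 135 129 123 111 104]
 [160   4  -1  -1  -2  -3   0 173 163 167 164 158 145]
 [161  11   5   4   0  -1   2 177 178 173 174 172 166]
 [162  22  16  14  11   7   5 185 182 181 177 177 172]
 [163  27  26  26  23  20  18 189 187 184 182 181 175]
 [164  23  28  27  24  25  25 196 189 187 190 187 183]
 [165  21  22  25  23  22  26 195 193 188 195 196 191]
 [166  19  20  19  22  22  21 189 189 188 190 193 193]
 [167  15  18  18  16  18  16 201 195 192 185 187 183]
 [168  12  12  12  13  16  20 220 218 214 208 201 196]
 [169  12  12  11  12  12  13 224 223 226 224 221 219]
 [170  11  11  11  10  11  12 224 226 226 226 225 223]
 [171  12  11  12  10  12  12 224 226 226 226 223 221]]
0.01726600421711651
the job is handed in; nothing more can be done
None
```

The job is handed in, but the verdict was not reported back: the rod appears fully home in the socket and released, and the gripper is holding the mirror still at about 0.20 rad forward (target about 0.19). That angle is worked out from the mirror's reflection in the side view, where I could not see the red head itself, and the other estimates ranged from 0.165 to 0.21, all within the ±0.04 allowed.

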